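Bring the leather case under the engraving pen

TASK

With your fingertips press the black lock button on the carriage of the engraving slide and keep it held down while you push the carriage along its rail until it is fully home against the end stop under the pen. Then let the button spring up and take your hand away; do not pick up or knock anything standing around the rail, and never force the carriage along while the button is up.

Things in the scene. Friction and masses are not known exactly. Their poses are not given: they have to be found in the camera images.
- rail: Engraving slide, fixed to the table: an aluminium channel 100 mm wide (its x), 552 mm long (its y), 30 mm high. Origin on the table, on the centre line; the rail runs from y = -251 mm to y = +301 mm. Its y axis is the sliding direction, from the carriage towards the end stop; z up. Place and yaw vary.
- carriage (a joint): Where the carriage stands on the rail, m, growing towards the end stop (+y of the rail), range 0 to 0.24; starts at 0, locked. Steel deck 90 mm wide (x), 204 mm long (y), top 43 mm above the table, lock button on its rear part, a clamped dark leather case (top at 74 mm) on its front part. About 0.6 kg (varies); about 1.5 N sliding friction when unlocked. It cannot lift off.
- lock_button (a joint): How far the lock button is pressed, m: 0 up, 0.008 bottomed. Its spring: 2.5 N starts it, 4 N at 3 mm, 6.5 N fully down. At the start its pawl stands in a toothed rack (1.5 mm play each way); pressed 3 mm or more the pawl is clear, so press 5 mm or more. Teeth cover the first 60 mm of travel, and one catch (3 mm play) holds it when home; between them nothing locks.
- button_top (a point): Centre of the top face of the lock button: a ribbed black rectangular pad, 46 mm (rail x) by 42 mm (rail y), 58 mm above the table when up (15 mm above the deck). Nothing overhangs it; it moves with the carriage. Its centre is at rail y = -160 mm + joint carriage. Axes as the rail's.
- push_face (a point): Middle of the rear face of the aluminium plate that stands across the deck between button and case: 90 mm wide (x), 10 mm thick, from the deck (43 mm) up to 90 mm above the table. The point is 66 mm above the table, 26 mm ahead (+y) of the button's centre and 5 mm from its edge: a fingertip holding the button down can push against this face.
- carriage_nose (a point): Middle of the carriage deck's front end face, 37 mm above the table, 170 mm ahead (rail +y) of the button's centre. It is what meets the stop.
- stop_face (a point): Point on the end stop's face, 37 mm above the table on the rail's centre line; the carriage is home when its nose touches here. Axes as the rail's. The stop is a dark steel block, 34 mm long (y), 120 mm wide with its side cheeks (148 mm over the knobs), top 61 mm above the table, clamped at a varying place on the rail; 110 to 210 mm of travel.
- pen_tip (a point): Tip of the orange engraving pen that the end stop carries on a post: 50 mm before the stop face (towards the carriage), 90 mm above the table. The pen's body (18 mm thick) leans away from the carriage, rising to about 190 mm above the table 87 mm beyond the stop face. With the carriage home the tip is 120 mm ahead of the button's centre. Keep clear of it.
- dye_jar: Bystander: loose glass jar, 48 mm diameter, 65 mm tall, beside the rail on its +x side. Origin at the centre of its underside. Leave alone.
- thread_spool: Bystander: loose wooden thread spool, 40 mm diameter, 50 mm tall, standing on the rail's -x side. Origin at the centre of its underside. Leave alone.
- coin_case: Bystander: loose hard leather coin case with a flap and stud, 50 x 80 x 41 mm, beside the rail on its +x side. Origin at the centre of its underside. Leave alone.

How it is judged (in metres and radians):
On the way, in this order (a step that is already met when the one before it is completed fails the run):
1. the lock button is pressed while the carriage is still where it started (value of joint lock_button above 0.003 m and distance of carriage_nose from where it was at the start of the episode below 0.01 m), for 0.04 s.
2. the carriage is against the end stop with the button still held down (value of joint lock_button above 0.003 m and y of carriage_nose in the frame of stop_face between -0.004 and 0.004 m), for 0.1 s.
At the end, for the whole second after the job is handed in: The carriage nose is within 4 mm of the stop face, at rest, and the lock button is up again (pressed less than 1 mm) (y of carriage_nose in the frame of stop_face between -0.004 and 0.004 m and value of joint lock_button below 0.001 m and velocity of joint carriage between -0.005 and 0.005 m/s); the robot touches nothing.
It fails at once if the carriage, not yet home, is forced more than 4 mm along (faster than 8 mm/s) while the lock button is up (pressed less than 2 mm) (value of joint lock_button below 0.002 m and distance of carriage_nose from where it was at the start of the episode above 0.004 m and not (y of carriage_nose in the frame of stop_face between -0.004 and 0.004 m) and (velocity of joint carriage above 0.008 m/s or velocity of joint carriage below -0.008 m/s)).
It fails at once if the dye jar is lifted, carried, knocked more than 20 mm from its place or tipped over (distance of dye_jar from where it was at the start of the episode above 0.02 m or angle between dye_jar's own z axis and vertical above 0.5 rad).
It fails at once if the thread spool is lifted, carried, knocked more than 20 mm from its place or tipped over (distance of thread_spool from where it was at the start of the episode above 0.02 m or angle between thread_spool's own z axis and vertical above 0.5 rad).
It fails at once if the coin case is lifted, carried, knocked more than 20 mm from its place or tipped over (distance of coin_case from where it was at the start of the episode above 0.02 m or angle between coin_case's own z axis and vertical above 0.5 rad).
It also fails if it takes over 38 s, if anything falls off the work surface, if the arm or the gripper's body presses on something with over 40 N, if the wrist force passes 120 N, or if a joint passes its speed limit or range.

ROBOT

A 6-joint arm with a two-finger parallel gripper is mounted at the origin on the work surface. World frame = base frame: x ahead of the robot, y to its left, z up, the work surface at z = 0. Lengths are in mm, angles in rad, forces in N, time in s.
With the tool pointing down it reaches from about 225 to 875 mm from the base axis. Payload 3.4 kg.
Tool frame: the origin (TCP) lies on the mounting face of the last link; the fingertips stand 173 mm ahead of it and the grasp point (between the pads) lies r.hold_point_z ahead of it (r.hold_point_z is the distance from the TCP to the grasp point, in mm); z points along the fingers, y is the line along which they close (so a half turn about z gives the same grasp; the last joint's range is limited). The gripper opens to 85 mm and grips with 20 to 120 N. Pads are 22 mm wide; open, the fingers measure 114 mm over their backs; the gripper's body (76 mm by 85 mm) begins 54 mm behind the grasp point. The pads swing forward as they close: fully open they stand 13 mm farther back than shut.
Start: joints at [-1.306, 0.276, 1.505, -0, 1.361, -0.121], TCP at [216.37, -532.755, 404.728] pointing down, gripper open.
Joint ranges: [-2.89, 2.89], [-0.75, 2.08], [0.22, 2.7], [-1.18, 4.32], [0.11, 2.71], [-2.7, 2.7]. Speed limits (rad/s): [2.57, 2.57, 3.14, 3.14, 3.14, 3.14].

INTERFACE

Orientations are given as a 3x3 rotation matrix whose columns are the frame's x, y, z axes.
In Python, from rig import r gives the robot as it stands.
- The arm moves only by the tool step_arm, never from a script. Its argument "targets" is a list of rows, each a list of 7 numbers: the opening, from 0 (shut) to 1 (fully open), then the shift along the tool's x, y, z each as a share of 40 mm, from -1 to 1, then the turn, a rotation vector about the tool's x, y, z each as a share of 5 degrees, from -1 to 1. A call has 1 to 10 rows; each row shifts and turns the commanded pose from where the row before left it, along the tool's axes as they then stand; what a row does not reach is not made up. A row lasts 1/12 s, in which the tool goes at most 41.7 mm and 7.16 degrees, less where a joint would pass 70% of its speed; a pose out of reach is approached as far as the arm can. A call with a number of a shift or a turn outside -1 to 1 is refused whole. A call with a gripper value outside its range is refused whole. The fingers move at their own pace and stop on an object; "force" is the grip in N (left out, the last holds). Time passes only in rows, so rows that do not move let the fingers close. It gives the time, the measured TCP pose, the force, the opening and the grip force at its end, in the units of the state.
- r.observe(): the state, without advancing time (a new reading comes with each control period).
- r.get_image(name): name is "scene" or "side" or "wrist"; returns a dict with "color" (480x640x3 uint8, blue, green, red), "fx", "fy", "cx", "cy" (pixels), "R" (3x3) and "t" (3): a world point X has camera coordinates R X + t. Camera axes: x right, y down, z forward; pixel columns grow to the right and rows downward; lengths in mm; the calibration is good to about 2 mm. The wrist camera is an equidistant fisheye: a pixel r from the principal point sees the ray r / f radians off the axis. A picture is of the moment at which its call begins. There is no depth.
- r.hand_in(): hands the job in; it is judged then, once.
The state is a dict: "clock": time; "joint_positions": joint angles; "dq": joint speeds; "effort": joint torques, N m; "eef_pos": TCP position; "ee_rot": TCP orientation; "ft_force": force on the tool from outside, world axes, zero at the start; "wrist_torque": the same for the moment, N m; "gripper_width": opening from 0.0 (shut) to 1.0 (fully open); "grasp_force": force on a finger pad.
Only numpy, scipy, OpenCV 4.12 (cv2) and the standard library are available. Lean on these libraries where they do the work, as an engineer would, in place of code of your own. Each camera call takes 0.05 s, during which the arm holds its last target. There are 200 camera calls.

## Working session

There is one attempt and no reset: what is moved stays moved. The work goes in short steps, Python scripts to look and compute and a tool call to move; the robot and the scene stay as the last step left them, time stands still between calls to the robot, and variables do not carry over. Pictures are saved under pics/ and viewed, at most 10 in all, crops included, and the job is handed in when it is done.

Besides the shell and the picture viewer there is one more tool, called after ">>>" as name(argument=value, ...) on one line, values as JSON. step_arm: Moves the arm, as the interface text tells. Shift numbers are shares of 40 mm and turn numbers shares of 5 degrees, none past 1 either way. Its arguments: {"type":"object","properties":{"targets":{"type":"array"},"force":{"type":"number"}},"required":["targets"]}

```bash
mkdir -p pics; python3 - <<'E'
from rig import r
import cv2,numpy as np,pickle
d={}
for n in("scene","side","wrist"):
    d[n]=r.get_image(n); cv2.imwrite(f"pics/{n}0.png",d[n]["color"])
pickle.dump(d,open("d0.pkl","wb"))
s=r.observe();print(s["eef_pos"],s["ee_rot"],s["clock"],s["ft_force"],r.hold_point_z)
E
```

```text
[ 216.3312238  -532.59288728  404.03185125] [[ 9.26499194e-01  3.76296594e-01 -3.40255583e-04]
 [ 3.76296691e-01 -9.26498175e-01  1.39009744e-03]
 [ 2.07842757e-04 -1.41596121e-03 -9.99998976e-01]] 0.15 [ 0.30133962 -0.7187565  -1.13581781] 154.70000000000002
```

View pics/scene0.png

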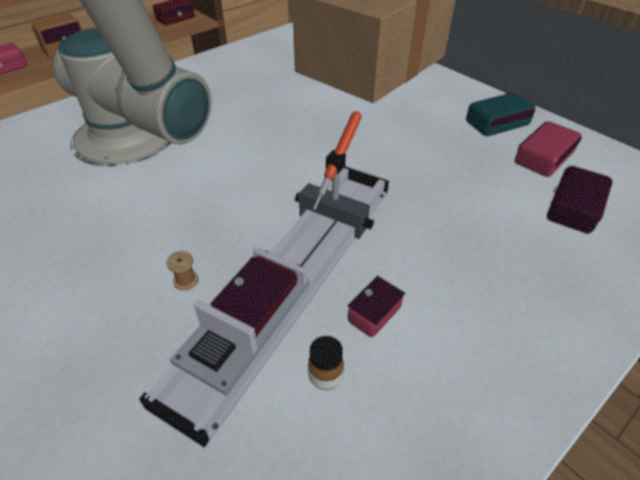

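View pics/side0.png

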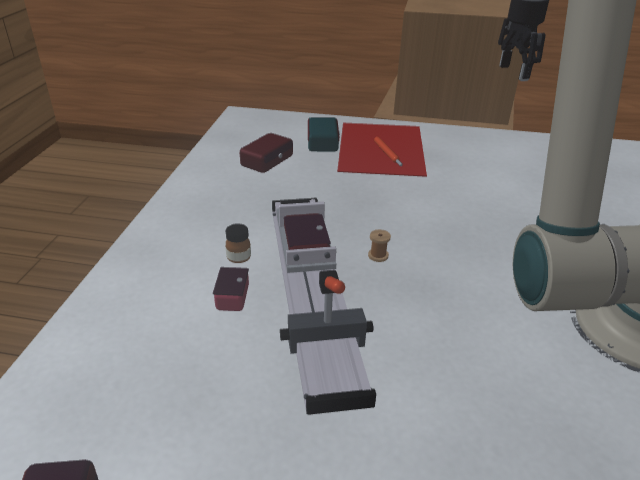

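View pics/wrist0.png

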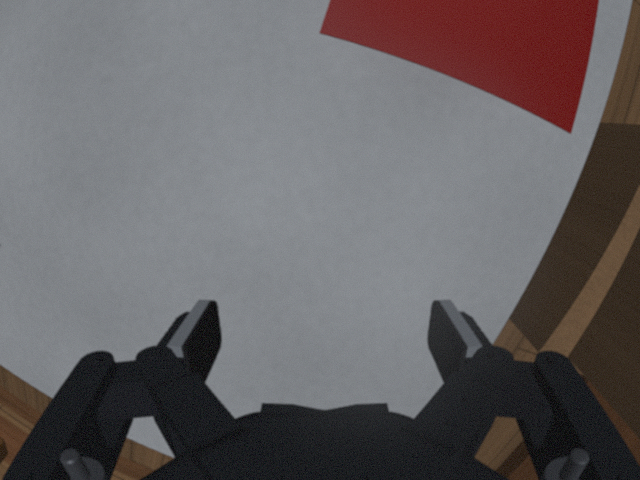

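The scene view shows the button at about (212,349), the stop block at (335,208), rail rear corners at about (145,400) and (207,440), and front corners at about (340,170) and (388,183). In the side view the stop is at (327,330). The wrist view shows only table and the red sheet.

```bash
cat > h.py <<'E'
import numpy as np,cv2
def ray(c,u,v,z):
    d=c["R"].T@np.array([(u-c["cx"])/c["fx"],(v-c["cy"])/c["fy"],1.]); o=-c["R"].T@c["t"]
    return o+d*(z-o[2])/d[2]
E
python3 - <<'E'
import pickle,cv2,numpy as np
from h import ray
d=pickle.load(open("d0.pkl","rb"));c=d["scene"];s=d["side"]
g=cv2.cvtColor(c["color"],cv2.COLOR_BGR2GRAY)
m=(g<75).astype(np.uint8); m=cv2.morphologyEx(m,cv2.MORPH_CLOSE,np.ones((5,5)))
n,l,st,ce=cv2.connectedComponentsWithStats(m)
for i in range(1,n):
    if st[i,4]>100 and 130<ce[i][0]<420 and ce[i][1]>100: print(st[i],ce[i])
P=lambda t,c,u,v,z:print(t,ray(c,u,v,z).round(0))
P("button",c,212,349,58);P("rearL",c,145,398,30);P("rearR",c,207,437,30);P("frL",c,340,170,30);P("frR",c,388,183,30)
P("side far L",s,273,204,30);P("side near",s,307,400,30);P("side nearR",s,373,395,30)
P("stopTopBackL side",s,288,318,61);P("stopback R",s,366,312,61)
P("jar",c,327,375,0);P("spool",c,185,285,0);P("case",c,375,320,20)
a=cv2.resize(c["color"][130:450,130:410],None,fx=1.87,fy=1.87,interpolation=cv2.INTER_CUBIC);cv2.imwrite("pics/crop1.png",a)
E
```

```text
[ 163   79   46   60 2105] [185.42375297 108.78669834]
[326 151  21  22 294] [335.59863946 160.73129252]
[348 168  31  19 316] [361.65506329 177.44303797]
[ 295  185   78   53 1761] [335.56558773 208.29982964]
[ 211  256   86   80 3596] [256.32758621 292.04060067]
[ 348  277   56   59 1887] [373.95919449 305.50927398]
[ 189  330   47   42 1112] [211.89748201 350.23920863]
[ 309  336   33   43 1046] [324.51338432 355.2791587 ]
[ 140  393   69   54 1004] [174.65537849 419.80677291]
button [ 630. -156.   58.]
rearL [ 617. -251.   30.]
rearR [ 709. -218.   30.]
frL [437. 246.  30.]
frR [525. 287.  30.]
side far L [ 697. -212.   30.]
side near [521. 291.  30.]
side nearR [432. 263.  30.]
stopTopBackL side [577. 165.  61.]
stopback R [459. 126.  61.]
jar [730. -48.   0.]
spool [ 466. -115.    0.]
case [719.  54.  20.]
```

View pics/crop1.png

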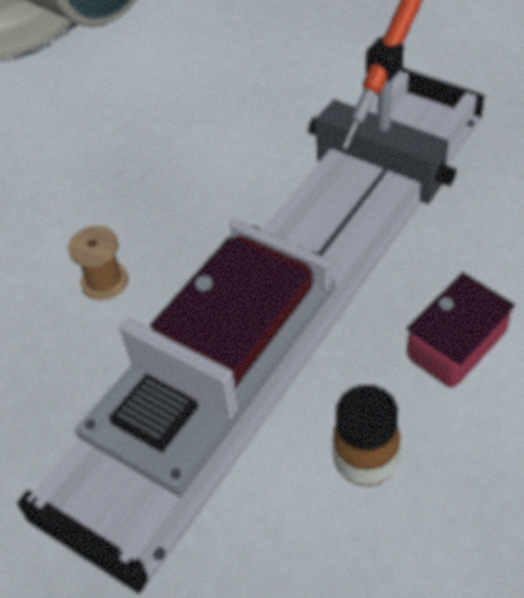

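>>> step_arm(targets=[[0,0.75,-0.276,0.1,0,0,0],[0,0.75,-0.276,0.1,0,0,0],[0,0.75,-0.276,0.1,0,0,0],[0,0.75,-0.276,0.1,0,0,0],[0,0.75,-0.276,0.1,0,0,0],[0,0.75,-0.276,0.1,0,0,0],[0,0.75,-0.276,0.1,0,0,0],[0,0.75,-0.276,0.1,0,0,0],[0,0.75,-0.276,0.1,0,0,0],[0,0.75,-0.276,0.1,0,0,0]], force=60)

```text
clock: 0.98
eef_pos: [453.7, -316.2, 364.3]
ee_rot: [[0.927, 0.376, -0.0], [0.376, -0.927, 0.0], [-0.0, -0.0, -1.0]]
ft_force: [-0.5, -0.5, -0.4]
gripper_width: 0.003
grasp_force: 0.0
```

>>> step_arm(targets=[[0,0.75,-0.276,0.1,0,0,0],[0,0.75,-0.276,0.1,0,0,0],[0,0.75,-0.276,0.1,0,0,0],[0,0.75,-0.276,0.1,0,0,0],[0,0.75,-0.276,0.1,0,0,0],[0,0.75,-0.276,0.1,0,0,0],[0,0.7,-0.276,0.1,0,0,0],[0,0,0,0,0,0,0.56],[0,0,0,0,0,0,0],[0,0,0,0,0,0,0]])

```text
clock: 1.82
eef_pos: [616.3, -167.5, 336.1]
ee_rot: [[0.943, 0.332, -0.001], [0.332, -0.943, -0.0], [-0.001, -0.0, -1.0]]
ft_force: [0.2, -1.6, -0.4]
gripper_width: 0.003
grasp_force: 0.0
```

```bash
python3 - <<'E'
from rig import r
import cv2,numpy as np,pickle
d={n:r.get_image(n) for n in("scene","wrist")}
cv2.imwrite("pics/wrist1.png",d["wrist"]["color"])
pickle.dump(d,open("d1.pkl","wb"))
s=r.observe();print(s["eef_pos"],s["ee_rot"],s["clock"],s["ft_force"],s["gripper_width"])
w=d["wrist"];print(w["fx"],w["cx"],w["cy"],-w["R"].T@w["t"],w["R"])
E
```

```text
[ 615.89677111 -168.25009984  336.68758613] [[ 9.43736418e-01  3.30698185e-01 -5.32868559e-04]
 [ 3.30698055e-01 -9.43736560e-01 -3.19635365e-04]
 [-6.08590376e-04  1.25432938e-04 -9.99999807e-01]] 1.9167 [-0.57148614  0.0421877  -0.07478009] 0.0038719483778521945
371.64829954431775 324.10230279722117 239.45990669160102 [ 685.32069263 -144.16372793  305.97210031] [[ 3.31058140e-01 -9.43610248e-01 -4.54969643e-04]
 [-9.03653683e-01 -3.17178445e-01  2.87763541e-01]
 [-2.71680933e-01 -9.48553278e-02 -9.57701382e-01]]
```

View pics/wrist1.png

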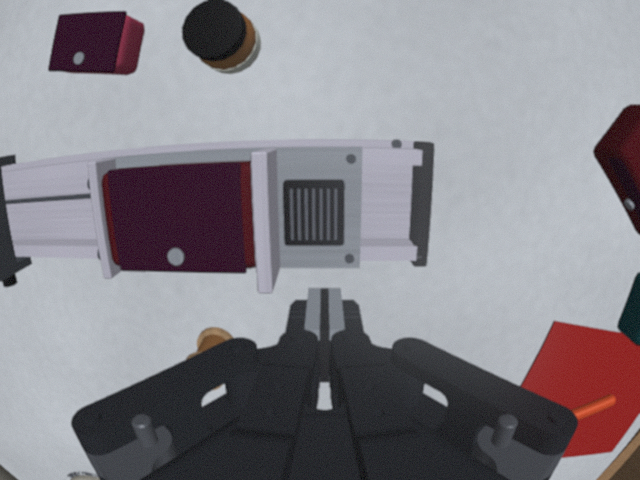

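The wrist view shows the button with corners at about (284,180), (344,180), (345,244) and (286,245), the push plate's rear edge at x≈277, and the deck screws at (351,159) and (350,258). The stop's edge is at x≈12.

```bash
cat >> h.py <<'E'
def fray(c,u,v,z):
    p=np.array([u-c["cx"],v-c["cy"]]);n=np.hypot(*p);th=n/c["fx"]
    d=c["R"].T@np.array([*(p/n*np.sin(th)),np.cos(th)]);o=-c["R"].T@c["t"]
    return o+d*(z-o[2])/d[2]
E
python3 - <<'E'
import pickle,numpy as np
from h import *
d=pickle.load(open("d1.pkl","rb"));w=d["wrist"]
c=[fray(w,*p,58) for p in((284,180),(344,180),(345,244),(286,245))]
for p in c: print(p.round(1))
b=np.mean(c,0);print("button",b)
q=fray(w,351,159,43)-fray(w,350,258,43);print("x dir",q,np.degrees(np.arctan2(q[1],q[0])))
for e in (c[0]-c[1],c[3]-c[2]): print("y dir",np.degrees(np.arctan2(e[1],e[0])))
for p in((6,162),(425,146),(0,258),(425,262)):print(fray(w,*p,30).round(1))
f0=fray(w,252,152,90);f1=fray(w,257,291,90);print("plate top front?",f0,f1)
T=np.array([615.9,-168.2]);R=np.array([[.9437,.3307],[.3307,-.9437]])
print("tool delta",R.T@(b[:2]-T))
y=np.array([-.326,.9455]);
for u,v,z in((302,207,61),(366,234,61),(318,216,30),(352,232,30)):
  p=ray(d["scene"],u,v,z);print("stop?",p.round(0),y@(p-b)[:2])
E
```

```text
[ 645.5 -129.4   58. ]
[ 658.7 -167.5   58. ]
[ 616.7 -183.6   58. ]
[ 602.3 -144.8   58. ]
button [ 630.77940118 -156.35323752   58.        ]
x dir [69.4762826  24.90940293  0.        ] 19.72433196236024
y dir 109.1685614228089
y dir 110.37151562007166
[578.5 149.7  30. ]
[ 701.5 -218.9   30. ]
[471.1 152.6  30. ]
[ 616.1 -255.    30. ]
plate top front? [ 660.41916547 -108.18923307   90.        ] [ 576.97306407 -136.21258448   90.        ]
tool delta [17.95941525 -6.25917178]
stop? [499. 102.  61.] 286.9684563257835
stop? [614. 137.  61.] 282.8911717792977
stop? [508. 129.  30.] 310.0534857303333
stop? [575. 146.  30.] 304.4143563507839
```

>>> step_arm(targets=[[0,0.23,-0.2,0,0,0,1],[0,0.2,-0.22,0.08,0,0,1],[0,0,0,0.08,0,0,1],[0,0,0,0.08,0,0,1],[0,0,0,0.08,0,0,1],[0,0,0,0.08,0,0,1],[0,0,0,0.08,0,0,1],[0,0,0,0.08,0,0,1],[0,0,0,0.08,0,0,1],[0,0,0,0.08,0,0,1]])

```text
clock: 2.75
eef_pos: [627.3, -147.8, 308.2]
ee_rot: [[0.857, -0.515, 0.0], [-0.515, -0.857, -0.0], [0.0, 0.0, -1.0]]
ft_force: [0.5, -0.6, -0.3]
gripper_width: 0.001
grasp_force: 0.0
```

>>> step_arm(targets=[[0,0,0,0.08,0,0,1],[0,0,0,0.08,0,0,1],[0,0,0,0.08,0,0,1],[0,0,0,0.08,0,0,1],[0,0,0,0.08,0,0,1],[0,0,0,0.08,0,0,1],[0,0,0,0.08,0,0,1],[0,0,0,0.08,0,0,0.96],[0,0,0,0,0,0,0],[0,0,0,0,0,0,0]])

```text
clock: 3.58
eef_pos: [627.5, -147.5, 282.5]
ee_rot: [[0.335, -0.942, -0.0], [-0.942, -0.335, -0.0], [0.0, 0.0, -1.0]]
ft_force: [0.7, 0.6, 1.3]
gripper_width: 0.004
grasp_force: 0.0
```

```bash
python3 - <<'E'
from rig import r
import cv2,numpy as np
w=r.get_image("wrist");cv2.imwrite("pics/wrist2.png",w["color"])
s=r.observe();print(s["eef_pos"],s["ee_rot"],s["clock"],s["ft_force"])
a=np.radians(109.5);y=np.array([np.cos(a),np.sin(a)]);x=np.array([y[1],-y[0]]);e=s["eef_pos"][:2]-np.array([631,-156.5]);print("rail x,y from button",x@e,y@e)
E
```

```text
[ 627.68253093 -147.34010565  282.68312052] [[ 3.34975540e-01 -9.42226758e-01  3.51423544e-04]
 [-9.42226745e-01 -3.34975641e-01 -2.83095811e-04]
 [ 3.84458776e-04 -2.36290490e-04 -9.99999898e-01]] 3.6333 [-0.0300898   0.9520971   0.04616397]
rail x,y from button -0.06954842959977423 9.741890401910617
```

View pics/wrist2.png

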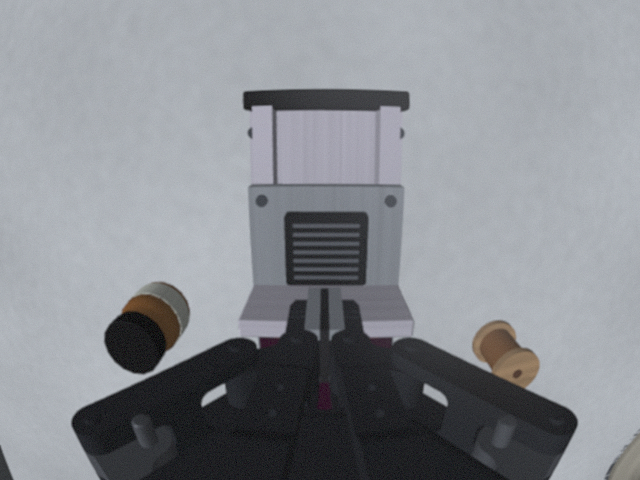

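The gripper is centred over the carriage, with the button at about (327,248) and the plate at row 285, right where the fingers will come down.

>>> step_arm(targets=[[0,0,0,0.28,0,0,0],[0,0,0,0.28,0,0,0],[0,0,0,0.28,0,0,0],[0,0,0,0.28,0,0,0],[0,0,0,0,0,0,0],[0,0,0,0,0,0,0]])

```text
clock: 4.13
eef_pos: [627.6, -146.4, 235.9]
ee_rot: [[0.334, -0.943, -0.003], [-0.943, -0.334, 0.001], [-0.002, 0.002, -1.0]]
ft_force: [1.1, 0.3, -1.2]
gripper_width: -0.001
grasp_force: 0.0
```

>>> step_arm(targets=[[0,0,0,0.08,0,0,0],[0,0,0,0.08,0,0,0],[0,0,0,0.04,0,0,0],[0,0,0,0,0,0,0],[0,0,0,0,0,0,0]])

```text
clock: 4.55
eef_pos: [628.4, -146.7, 230.2]
ee_rot: [[0.334, -0.943, 0.002], [-0.943, -0.334, -0.001], [0.001, -0.001, -1.0]]
ft_force: [0.5, -0.2, 3.8]
gripper_width: 0.001
grasp_force: 1.4
```

>>> step_arm(targets=[[0,0,0,0.05,0,0,0],[0,0,0,0.05,0,0,0],[0,0,0,0,0,0,0],[0,0,0,0,0,0,0]])

```text
clock: 4.88
eef_pos: [628.4, -146.7, 226.0]
ee_rot: [[0.334, -0.943, 0.002], [-0.943, -0.334, -0.001], [0.001, -0.001, -1.0]]
ft_force: [2.0, -0.2, 4.8]
gripper_width: -0.001
grasp_force: 2.4
```

>>> step_arm(targets=[[0,0,0,0.05,0,0,0],[0,0,0,0,0,0,0],[0,0,0,0,0,0,0]])

```text
clock: 5.13
eef_pos: [628.4, -146.7, 224.1]
ee_rot: [[0.334, -0.943, 0.001], [-0.943, -0.334, -0.0], [0.001, -0.001, -1.0]]
ft_force: [0.7, 0.1, 5.8]
gripper_width: 0.004
grasp_force: 2.9
```

>>> step_arm(targets=[[0,-0.1,0,0,0,0,0],[0,-0.1,0,0,0,0,0],[0,-0.1,0,0,0,0,0],[0,-0.1,0,0,0,0,0],[0,-0.1,0,0,0,0,0],[0,-0.1,0,0,0,0,0]])

```text
clock: 5.63
eef_pos: [620.5, -124.5, 224.3]
ee_rot: [[0.334, -0.943, 0.002], [-0.943, -0.334, -0.002], [0.002, -0.002, -1.0]]
ft_force: [0.3, -1.7, 5.4]
gripper_width: 0.001
grasp_force: 2.8
```

>>> step_arm(targets=[[0,-0.15,0,0.02,0,0,0],[0,-0.15,0,0,0,0,0],[0,-0.15,0,0,0,0,0],[0,-0.15,0,0,0,0,0],[0,-0.15,0,0,0,0,0],[0,-0.15,0,0,0,0,0],[0,-0.15,0,0,0,0,0],[0,-0.15,0,0,0,0,0],[0,-0.15,0,0,0,0,0],[0,-0.1,0,0,0,0,0]])

```text
clock: 6.47
eef_pos: [601.1, -69.4, 223.5]
ee_rot: [[0.334, -0.942, 0.002], [-0.942, -0.334, -0.001], [0.002, -0.002, -1.0]]
ft_force: [0.6, -1.1, 6.7]
gripper_width: -0.0
grasp_force: 3.0
```

```bash
python3 - <<'E'
from rig import r
import cv2
c=r.get_image("scene")["color"]
cv2.imwrite("pics/crop2.png",cv2.resize(c[130:450,130:410],None,fx=1.87,fy=1.87,interpolation=cv2.INTER_CUBIC));s=r.observe();print(s["eef_pos"],s["ft_force"],s["clock"])
E
```

```text
[600.79780443 -68.69921219 223.46552904] [0.89169537 0.29425584 6.42550997] 6.5167
```

View pics/crop2.png

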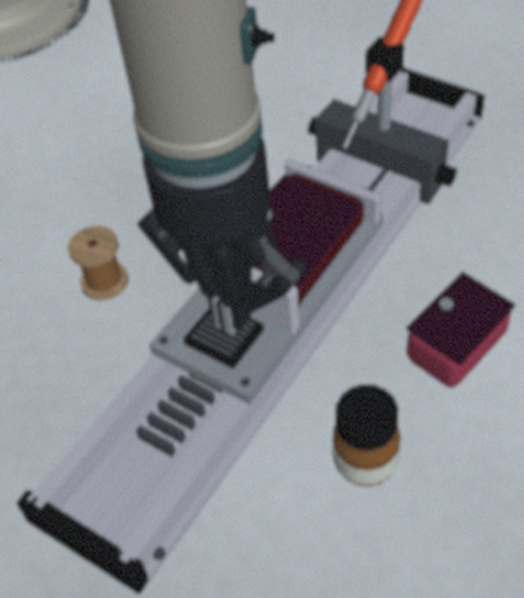

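The crop shows the carriage sliding with the button held under the fingertips at about (232,335). The rack teeth are exposed and there is still a gap to the stop.

>>> step_arm(targets=[[0,-0.1,0,0,0,0,0],[0,-0.1,0,0,0,0,0],[0,-0.1,0,0,0,0,0],[0,-0.1,0,0,0,0,0],[0,-0.1,0,0,0,0,0],[0,-0.1,0,0,0,0,0],[0,-0.05,0,0,0,0,0]])

```text
clock: 7.1
eef_pos: [592.4, -44.9, 223.5]
ee_rot: [[0.334, -0.942, 0.002], [-0.942, -0.334, -0.001], [0.002, -0.002, -1.0]]
ft_force: [0.5, -1.1, 6.2]
gripper_width: 0.002
grasp_force: 3.0
```

>>> step_arm(targets=[[0,-0.05,0,0,0,0,0],[0,-0.05,0,0,0,0,0],[0,-0.05,0,0,0,0,0],[0,-0.05,0,0,0,0,0],[0,-0.05,0,0,0,0,0]])

```text
clock: 7.52
eef_pos: [589.2, -35.8, 223.5]
ee_rot: [[0.334, -0.942, 0.002], [-0.942, -0.334, -0.002], [0.002, -0.002, -1.0]]
ft_force: [1.4, -1.6, 6.2]
gripper_width: -0.001
grasp_force: 3.0
```

>>> step_arm(targets=[[0,-0.05,0,0,0,0,0],[0,-0.05,0,0,0,0,0],[0,-0.05,0,0,0,0,0],[0,-0.05,0,0,0,0,0],[0,-0.05,0,0,0,0,0]])

```text
clock: 7.93
eef_pos: [585.9, -26.4, 223.4]
ee_rot: [[0.334, -0.943, 0.002], [-0.943, -0.334, -0.001], [0.002, -0.002, -1.0]]
ft_force: [0.8, -1.5, 6.0]
gripper_width: -0.0
grasp_force: 3.0
```

>>> step_arm(targets=[[0,-0.05,0,0,0,0,0],[0,-0.05,0,0,0,0,0],[0,-0.05,0,0,0,0,0],[0,-0.05,0,0,0,0,0],[0,-0.05,0,0,0,0,0]])

```text
clock: 8.35
eef_pos: [582.5, -17.0, 223.5]
ee_rot: [[0.334, -0.943, 0.002], [-0.943, -0.334, -0.001], [0.002, -0.002, -1.0]]
ft_force: [1.2, -1.5, 6.7]
gripper_width: -0.002
grasp_force: 3.0
```

>>> step_arm(targets=[[0,-0.05,0,0,0,0,0],[0,-0.05,0,0,0,0,0],[0,-0.05,0,0,0,0,0]])

```text
clock: 8.6
eef_pos: [580.6, -11.5, 223.4]
ee_rot: [[0.334, -0.942, 0.003], [-0.942, -0.334, -0.002], [0.003, -0.002, -1.0]]
ft_force: [1.8, -3.9, 5.5]
gripper_width: -0.001
grasp_force: 3.0
```

>>> step_arm(targets=[[0,-0.05,0,0,0,0,0],[0,-0.05,0,0,0,0,0],[0,0,0,0,0,0,0]])

```text
clock: 8.85
eef_pos: [579.4, -8.0, 223.6]
ee_rot: [[0.335, -0.942, 0.003], [-0.942, -0.335, -0.003], [0.004, -0.002, -1.0]]
ft_force: [1.5, -3.2, 5.4]
gripper_width: -0.001
grasp_force: 3.0
```

>>> step_arm(targets=[[0,-0.05,0,0,0,0,0],[0,-0.05,0,0,0,0,0],[0,0,0,0,0,0,0]])

```text
clock: 9.1
eef_pos: [578.7, -5.8, 223.7]
ee_rot: [[0.336, -0.942, 0.005], [-0.942, -0.336, -0.007], [0.008, -0.002, -1.0]]
ft_force: [1.7, -9.0, 5.1]
gripper_width: -0.0
grasp_force: 3.0
```

```bash
python3 - <<'E'
from rig import r
import cv2
c=r.get_image("scene")["color"]
cv2.imwrite("pics/crop3.png",cv2.resize(c[130:450,130:410],None,fx=1.87,fy=1.87,interpolation=cv2.INTER_CUBIC));s=r.observe();print(s["eef_pos"],s["ft_force"],s["clock"])
E
```

```text
[578.76238968  -5.86935698 223.685274  ] [ 3.02407701 -9.70509024  4.56821339] 9.15
```

View pics/crop3.png

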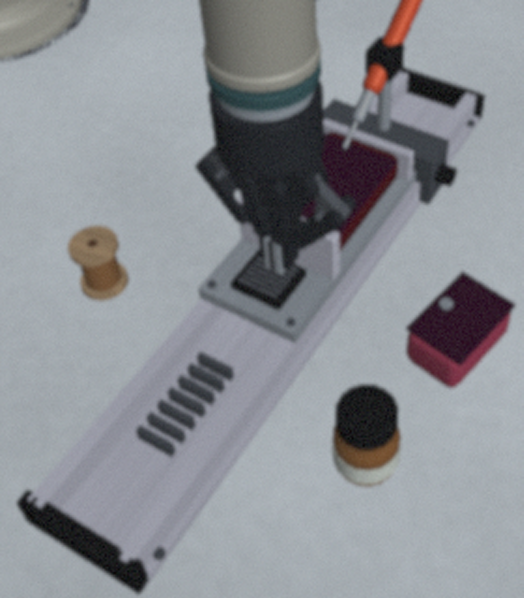

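The crop shows the carriage nose meeting the stop block, with the fingertips at about (275,265) on the button. The push force has climbed to about 10 N while the arm stalls. I'll press once more, then lift.

>>> step_arm(targets=[[0,-0.05,0,0.02,0,0,0],[0,0,0,0,0,0,0],[0,0,0,0,0,0,0],[0,0,0,0,0,0,0]])

```text
clock: 9.48
eef_pos: [578.6, -5.3, 223.6]
ee_rot: [[0.336, -0.942, 0.006], [-0.942, -0.336, -0.01], [0.011, -0.003, -1.0]]
ft_force: [2.5, -15.0, 7.7]
gripper_width: -0.003
grasp_force: 3.0
```

>>> step_arm(targets=[[0,0,0,-0.1,0,0,0],[0,0,0,-0.1,0,0,0],[0,0,0,-0.1,0,0,0],[0,0,0,-0.1,0,0,0],[0,0,0,0,0,0,0],[0,0.15,0,0,0,0,0],[0,0.15,0,0,0,0,0],[0,0,0,0,0,0,0]])

```text
clock: 10.15
eef_pos: [580.6, -13.6, 237.3]
ee_rot: [[0.333, -0.943, -0.001], [-0.943, -0.333, 0.0], [-0.001, 0.001, -1.0]]
ft_force: [0.3, 0.9, -0.5]
gripper_width: 0.005
grasp_force: 0.0
```

>>> step_arm(targets=[[0,0,0,-0.3,0,0,0],[0,0,0,-0.6,0,0,0],[0,0,0,-0.6,0,0,0],[0,0,0,-0.6,0,0,0],[0,0.3,0,-0.6,0,0,0],[0,0.3,0,-0.6,0,0,0],[0,0.3,0,-0.3,0,0,0],[0,0,0,0,0,0,0],[0,0,0,0,0,0,0],[0,0,0,0,0,0,0]])

```text
clock: 10.98
eef_pos: [591.8, -46.0, 380.4]
ee_rot: [[0.334, -0.943, -0.003], [-0.943, -0.334, 0.001], [-0.002, 0.003, -1.0]]
ft_force: [-0.4, -0.1, -0.6]
gripper_width: 0.002
grasp_force: 0.0
```

```bash
python3 - <<'E'
from rig import r
import cv2
c=r.get_image("scene")["color"]
cv2.imwrite("pics/crop4.png",cv2.resize(c[130:450,130:410],None,fx=1.87,fy=1.87,interpolation=cv2.INTER_CUBIC));s=r.observe();print(s["eef_pos"],s["ft_force"],s["clock"])
E
```

```text
[591.78731483 -45.91155161 380.08615868] [ 0.32374928 -0.15966526 -0.38602623] 11.0333
```

View pics/crop4.png

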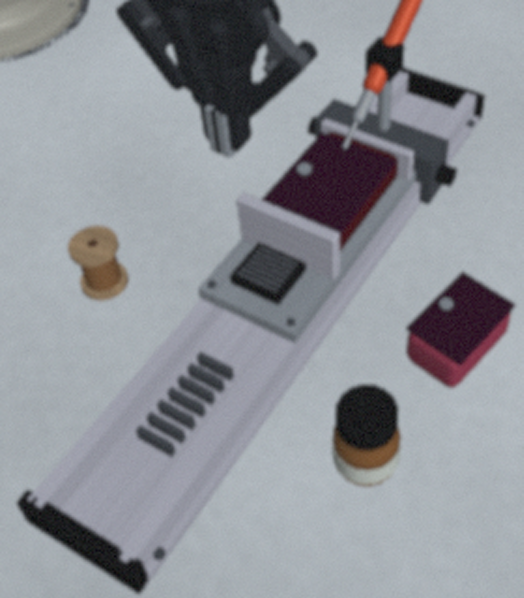

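The carriage is home against the stop with deck corners at (205,293) and (293,337), unchanged from before the lift. The button at (268,272) is up, the hand is clear and the bystanders are where they started.

```bash
python3 -c "
from rig import r
print(r.hand_in())"
```

```text
the job is handed in; nothing more can be done
None
```

The carriage was pushed home against the end stop with the lock button held down, the button was released, the hand was withdrawn, and the job was handed in at about 11 s; no verdict was returned.

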